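Set up a repaired spindle for a run-out check

TASK

Set up the loose spindle for a run-out check: lay it in the open end of the V-block's groove with its plain end towards the end stop, then slide it gently along the groove, under the clamp, until it is fully home against the stop. Then stand the dial gauge upright on the table beside the V-block, so that its feeler tip is above the middle line of the spindle's thick body, between the clamp and the threaded nose, without the gauge knocking the spindle. Let go of both and leave the other things on the bench where they are.

Things in the scene. Friction and masses are not known exactly. Their poses are not given: they have to be found in the camera images.
- vblock: long ground-steel V-block bolted to the table, 220 long, 60 wide, 45 high. Origin: centre of its underside, on the table; +x along the groove to its open end (x=+110), -x to the end stop, z up. The 90-degree V is 34 wide, 17 deep (bottom line z=28); a seated spindle has its axis at z=53.5. Bolt-down feet 18 high reach y=+-50 at x=55..85. Grasping fingers stay above its top, z=45
- clamp: dark steel yoke clamp on the V-block, backed off, bridging the groove; fixed. Origin: its middle at table height, at x=-69 of the V-block; axes as vblock. 14 thick along the groove; legs outside the block, y=30..38 each side; crossbar underside z=85, top z=97; screw tip z=79 (7 above a seated spindle's top), thumb screw up to z=122
- vblock_load (a point): point above the groove where the middle of a spindle lies when it is seated clear of the clamp, plain end 75 mm short of the stop: 30 mm from the block's middle towards the open end, 53.5 above the table; axes as vblock
- end_stop: flat steel stop plate, 12 thick, 60 wide, 70 high, fixed across the closed end of the V-block. Origin: lower middle of the face that the spindle meets, at x = -110 of the V-block; axes as vblock. It does not give
- spindle_mid (a point): plain steel drive spindle lying loose on the table, 130 long, about 0.45 kg: round body 36 diameter, 105 long, and at one end a threaded nose 18 diameter, 25 long. This point: on the axis half-way along (18 above the table at the start). x runs towards the nose: nose tip x=+65, shoulder +40, plain end -65. It can roll. Sliding it along the groove takes about 2 to 6 N
- spindle_end (a point): centre of the spindle's plain (thick) end face, the end that meets the stop; axes as spindle_mid
- gauge_mid (a point): dial gauge on a slim stand, 190 high, about 0.4 kg, lying at the start with the dial face up. This point: middle of the post, half-way up (95 above the foot's underside). z up the post, x along the arm to the dial, the dial's face looks to -y. Foot: grey block 46 x 46 x 42, z=-95..-53. Post: square aluminium bar 14 x 14, ending at z=+95. Arm at z=-5; dial 38 diameter, 18 thick, centre x=62 z=23
- gauge_grip (a point): point in the middle of the gauge's bare post, 73 above gauge_mid (168 above the foot's underside, 22 below the post's top), clear of the dial; axes as gauge_mid. The gauge's centre of mass is near its foot, about 135 below this point
- gauge_tip (a point): the feeler tip under the dial, at x = 62, z = -17 of gauge_mid: when the gauge stands on the table it is 78 above the table, 6.5 above a seated spindle, and 62 to one side of the post's middle
- armature: bystander: motor armature lying on the table, 150 long, thin shaft of 8 diameter, dark core of 42 diameter and 50 long with copper windings; origin on its axis at the core's middle, 21 above the table, x along the shaft; not the spindle
- multimeter: bystander: red and black hand multimeter lying on its back, 160 (x) x 82 x 44 high; origin centre of underside
- shell: bystander: green half shell of a power tool, open side up, about 155 (x) x 70 with a 90 long handle towards +y, 32 high; origin under the barrel
- jar: bystander: glass jar with steel lid, 60 diameter, 85 high; origin centre of underside
- driver: bystander: screwdriver lying on the table, 190 long along x, about 30 thick
- tin: bystander: open tin of nuts, 72 diameter, 50 high; origin centre of underside
There are look-alikes about, which are no part of the job. What is shaped like the part that bears gauge_mid but blue is not meant. What is shaped like the part that bears spindle_mid but purple or red is not meant.

How it is judged:
By the outcome, as a careful person would: the job done as asked, in the order asked, and still so for the second after the job is handed in, with the robot touching nothing.
It also fails if it takes over 72 s, if anything falls off the work surface, if the arm or the gripper's body presses on something with over 40 N, if the wrist force passes 120 N, or if a joint passes its speed limit or range.

ROBOT

A 6-joint arm with a two-finger parallel gripper is mounted at the origin on the work surface. World frame = base frame: x ahead of the robot, y to its left, z up, the work surface at z = 0. Lengths are in mm, angles in rad, forces in N, time in s.
With the tool pointing down it reaches from about 400 to 925 mm from the base axis. Payload 12.5 kg.
Tool frame: the origin (TCP) lies on the front face of the gripper's body, between the roots of the fingers; the fingertips stand 78 mm ahead of it and the grasp point (between the pads) lies 59 mm ahead of it (env.nose_length is the distance from the TCP to the fingertips, in mm); z points along the fingers, y is the line along which they close (so a half turn about z gives the same grasp; the last joint's range is limited). The gripper opens to 95 mm and grips with 3 to 60 N. Pads are 20 mm wide; open, the fingers measure 119 mm over their backs; the gripper's body (75 mm by 180 mm) begins 59 mm behind the grasp point.
Start: joints at [1.24, 0.491, 1.559, -0, 1.092, -0.106], TCP at [139.299, 609.29, 292.261] pointing down, gripper open.
Joint ranges: [-3.1, 3.1], [-0.84, 2.19], [0.05, 2.79], [-1.13, 4.28], [0.06, 2.93], [-2.69, 2.69]. Speed limits (rad/s): [2.22, 2.22, 2.79, 3.14, 3.14, 3.14].

INTERFACE

Orientations are given as [roll, pitch, yaw] about the fixed x, y, z axes, in that order (R = Rz(yaw) Ry(pitch) Rx(roll)).
In Python, from cell import env gives the robot as it stands.
- The arm moves only by the tool jog_arm, never from a script. Its argument "motion" is a list of rows, each a list of 7 numbers: the turn, a rotation vector about the tool's x, y, z in degrees, then the shift along the tool's x, y, z in mm, then the finger opening in mm, from 0 to 95.1. In form: [[wx, wy, wz, x, y, z, hand], ...]. A call has 1 to 10 rows; each row shifts and turns the commanded pose from where the row before left it, along the tool's axes as they then stand; what a row does not reach is not made up. A row lasts 1/8 s, in which the tool goes at most 62.5 mm and 10.7 degrees, less where a joint would pass 70% of its speed; a pose out of reach is approached as far as the arm can. A call is refused whole if a number of a shift passes 62.5 or a number of a turn 10.7, either way. A call with a gripper value outside its range is refused whole. The fingers move at their own pace and stop on an object; the grip force is fixed at half the most. Time passes only in rows, so rows that do not move let the fingers close. It gives the time, the measured TCP pose, the force, the opening and the grip force at its end, in the units of the state.
- env.state(): the state, without advancing time (a new reading comes with each control period).
- env.read_camera(name): name is "side" or "top" or "wrist"; returns a dict with "color" (420x560x3 uint8, red, green, blue), "z_map" (420x560 float32, mm along the optical axis (not along the pixel's ray), 0 where there is no reading), "camera_matrix" (3x3 intrinsics, pixels), "k1" (the pictures are not rectified: a ray, as slopes to the right and down, at radius r is drawn at 1 + k1 r^2 times it, then the intrinsics apply), "world_to_cam" (4x4, takes a point from world to camera coordinates). Camera axes: x right, y up, looking along -z (the intrinsics and any distortion apply to the point x, -y, -z); pixel columns grow to the right and rows downward; lengths in mm; the calibration is good to about 2 mm. A picture is of the moment at which its call begins.
- env.job_done(): hands the job in; it is judged then, once.
Trained networks look in the newest picture that a camera, given by its name, has taken for a name from the list of things; names that differ only in an ending like _2 or _b are one class to them, and where a whole thing is asked for, a point or a joint stands for the part that bears it (a point fixed in the world has none). Each returns a list of dicts, best first, with "score" (0 to 1); they miss things now and then, are a little off and sometimes report something else, mostly with a low value. They report only what shows in the picture. A call takes as long as a camera call. They do not tell look-alikes from the thing itself.
- env.recognise(camera, thing): "location" ([column, row] in pixels, amid what is visible of it).
The state is a dict: "t": time; "joints": joint angles; "qvel": joint speeds; "tau": joint torques, N m; "eef_pos": TCP position; "tcp_rot": TCP orientation; "ft_force": force on the tool from outside, world axes, zero at the start; "moment": the same for the moment, N m; "opening": opening from 0.0 (shut) to 1.0 (fully open); "grip_force": force on a finger pad.
Only numpy, scipy, OpenCV 4.12 (cv2) and the standard library are available. Lean on these libraries where they do the work, as an engineer would, in place of code of your own. Each camera call takes 0.05 s, during which the arm holds its last target. There are 200 camera calls.

## Working session

There is one attempt and no reset: what is moved stays moved. The work goes in short steps, Python scripts to look and compute and a tool call to move; the robot and the scene stay as the last step left them, time stands still between calls to the robot, and variables do not carry over. Pictures are saved under pics/ and viewed, at most 10 in all, crops included, and the job is handed in when it is done.

Besides the shell and the picture viewer there is one more tool, called after "Emit:" by a JSON object that holds its "api" and its "payload". jog_arm: Moves the arm, as the interface text tells. Its arguments: {"type":"object","properties":{"motion":{"type":"array"}},"required":["motion"]}

```bash
mkdir -p pics; ls; cat > h.py <<'E'
import numpy as np, cv2
from cell import env
def cam(n):
    c=env.read_camera(n); return c
def rays(c,uv):
    K=np.array(c["camera_matrix"]);k1=c["k1"]
    uv=np.atleast_2d(np.array(uv,float))
    d=np.array([k1,0,0,0,0])
    return cv2.undistortPoints(uv.reshape(-1,1,2),K,d).reshape(-1,2)
def pts(c,uv):
    """world points from depth at pixels"""
    uv=np.atleast_2d(np.array(uv,float)); r=rays(c,uv)
    z=c["z_map"][uv[:,1].round().astype(int),uv[:,0].round().astype(int)]
    P=np.c_[r[:,0]*z,-r[:,1]*z,-z,np.ones(len(z))]
    return (np.linalg.inv(np.array(c["world_to_cam"]))@P.T).T[:,:3]
def cloud(c):
    v,u=np.mgrid[0:420,0:560]
    return pts(c,np.c_[u.ravel(),v.ravel()]).reshape(420,560,3)
def save(c,name): cv2.imwrite("pics/"+name+".png",c["color"][:,:,::-1])
E
python3 - <<'E'
from h import *
ims=[]
for n in("top","side"):
    c=cam(n); np.savez(n+".npz",**{k:np.array(v) for k,v in c.items()}); ims.append(c["color"])
    save(c,n+"0")
    for t in("vblock","clamp","end_stop","spindle_mid","spindle_end","gauge_mid","gauge_grip","gauge_tip","armature"):
        for r in env.recognise(n,t)[:3]:
            p=r["location"]; print(n,t,round(r["score"],2),np.round(p),pts(c,[p]).round())
print(env.state())
E
```

```text
pics
top vblock 0.68 [270. 183.] [[602.  20.  31.]]
top clamp 0.71 [245. 176.] [[593.  82. 118.]]
top end_stop 0.57 [228. 177.] [[605. 132.  69.]]
top end_stop 0.28 [390. 219.] [[ 499. -308.   36.]]
top spindle_mid 0.84 [148. 216.] [[503. 349.  42.]]
top spindle_mid 0.8 [162. 333.] [[195. 296.  37.]]
top spindle_mid 0.6 [127. 275.] [[344. 396.  37.]]
top spindle_end 0.94 [146. 218.] [[501. 353.  38.]]
top spindle_end 0.68 [130. 271.] [[356. 388.  38.]]
top spindle_end 0.63 [160. 334.] [[191. 300.  39.]]
top gauge_mid 0.79 [399. 302.] [[ 278. -320.   39.]]
top gauge_mid 0.75 [392. 222.] [[ 498. -319.    5.]]
top gauge_grip 0.71 [388. 220.] [[ 497. -301.   41.]]
top gauge_tip 0.92 [398. 304.] [[ 271. -321.   33.]]
top gauge_tip 0.69 [391. 220.] [[ 495. -308.   41.]]
top gauge_tip 0.65 [180. 138.] [[727. 272.  42.]]
top armature 0.93 [180. 135.] [[735. 270.  47.]]
side vblock 0.71 [321. 214.] [[600.  27.  35.]]
side vblock 0.64 [350. 170.] [[737. 249.  37.]]
side vblock 0.44 [422. 320.] [[ 713. -342.   25.]]
side clamp 0.93 [316. 184.] [[594.  76.  93.]]
side spindle_mid 0.84 [167. 177.
[... 523 characters left out ...]
63 [186. 336.] [[ 282. -333.   35.]]
{'t': 1.0, 'joints': array([ 1.24042562e+00,  4.90879809e-01,  1.55887197e+00, -4.14777332e-06,
        1.09170803e+00, -1.05602668e-01]), 'qvel': array([-0.00023921, -0.00061286, -0.0012653 , -0.00044082, -0.00121049,
       -0.00017896]), 'tau': array([ 2.27168675e-03, -6.12480426e+01, -2.58439636e+01,  6.94028079e-02,
        4.43355704e-02, -2.30274389e-05]), 'eef_pos': array([139.28635845, 609.30076928, 292.28315782]), 'tcp_rot': array([3.14146094e+00, 1.76627093e-05, 2.91682653e+00]), 'ft_force': array([-0.22341612, -0.43668529,  0.49794687]), 'moment': array([ 0.01354379, -0.00244495, -0.00612006]), 'grip_force': 0.0, 'opening': 0.9997331468993164}
```

View pics/top0.png

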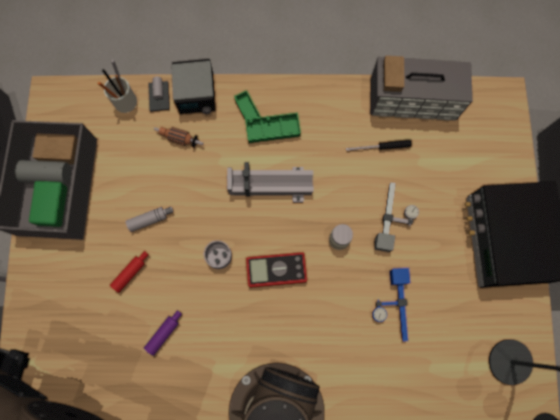

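```bash
python3 - <<'E'
from h import *
L=lambda n:dict(np.load(n+".npz"))
t=L("top");s=L("side")
def crop(c,x,y,w,h,f): return cv2.resize(c["color"][y:y+h,x:x+w,::-1],(w*f,h*f),interpolation=cv2.INTER_CUBIC)
a=crop(t,100,190,100,100,4); b=crop(t,340,190,100,140,4)
c=crop(s,200,130,200,150,4)
cv2.imwrite("pics/crops.png",np.hstack([a,b[:400]])); cv2.imwrite("pics/crops2.png",c)
for n,c in(("top",t),("side",s)):
    P=cloud(c); 
    # spindle candidate near (501,345)
    for nm,(x0,x1,y0,y1) in dict(sp=(420,580,270,430),sp2=(290,420,310,470)).items():
        m=(P[...,0]>x0)&(P[...,0]<x1)&(P[...,1]>y0)&(P[...,1]<y1)&(P[...,2]>10)&(P[...,2]<60)
        q=P[m]; 
        mu=q.mean(0); ev=np.linalg.svd(q[:,:2]-mu[:2],full_matrices=False)[2]
        print(n,nm,len(q),mu.round(),ev.round(2), q.min(0).round(),q.max(0).round(), t["color"].shape and c["color"][m].mean(0).round())
E
```

```text
top sp 582 [500. 350.  32.] [[-0.4   0.92]
 [ 0.92  0.4 ]] [424. 280.  10.] [568. 412.  45.] [119. 108. 102.]
top sp2 603 [352. 395.  32.] [[-0.77  0.63]
 [-0.63 -0.77]] [300. 317.  10.] [411. 445.  45.] [134.  42.  36.]
side sp 315 [499. 341.  29.] [[ 0.43 -0.9 ]
 [-0.9  -0.43]] [464. 284.  10.] [535. 409.  41.] [108.  96.  90.]
side sp2 363 [355. 387.  28.] [[ 0.8 -0.6]
 [-0.6 -0.8]] [301. 347.  10.] [411. 436.  42.] [125.  42.  35.]
```

View pics/crops.png

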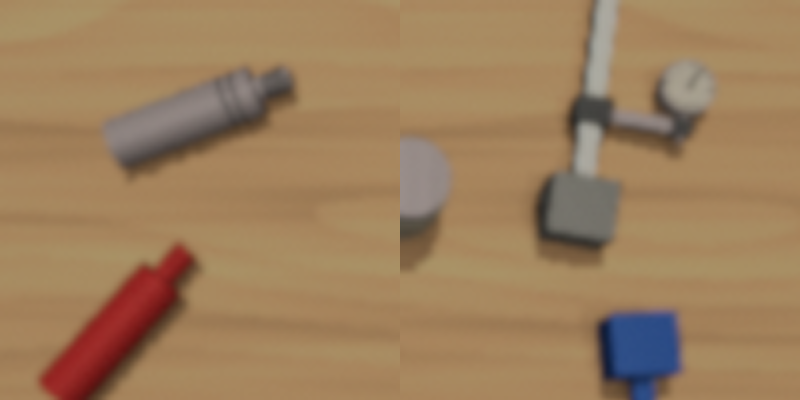

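View pics/side0.png

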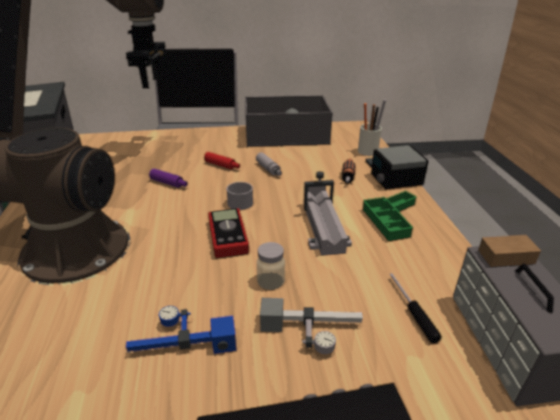

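The pictures show the grey spindle at top-view (148,218), with its nose to the lower right of the world view (-y). The V-block has its stop at the left (228,177) and its open end at (313,185). The grey gauge lies with its foot at (385,243), post top at (391,185) and arm towards -y. The red, purple and blue look-alikes are at (128,272), (162,333) and (400,303).

```bash
cat >> h.py <<'E'
def wrap(a): return (a+180)%360-180
def go(x,y,z,yaw):
    """turn about tool z (deg), then shift in tool axes to reach TCP x,y,z,yaw(deg), tool down"""
    s=env.state(); p=s["eef_pos"]; y0=np.degrees(s["tcp_rot"][2]); a=np.radians(yaw)
    d=np.array([x,y,z])-p
    print("from",p.round(1),round(y0,1),"turn wz",round(-wrap(yaw-y0),1),"then shift",np.round([d[0]*np.cos(a)+d[1]*np.sin(a), d[0]*np.sin(a)-d[1]*np.cos(a), -d[2]],1))
E
python3 - <<'E'
from h import *
for n in("top","side"):
    c=dict(np.load(n+".npz")); P=cloud(c)
    def sel(x0,x1,y0,y1,z0,z1):
        return (P[...,0]>x0)&(P[...,0]<x1)&(P[...,1]>y0)&(P[...,1]<y1)&(P[...,2]>z0)&(P[...,2]<z1)
    for nm,b in dict(block=(540,670,-130,60,33,56),stop=(540,670,105,170,55,80),clamp=(540,670,50,110,80,105),gpost=(500,600,-340,-260,15,50),gfoot=(390,450,-345,-260,30,60),gdial=(450,560,-400,-335,20,50)).items():
        q=P[sel(*b)]
        if len(q)<10: print(n,nm,len(q));continue
        r=cv2.minAreaRect(q[:,:2].astype(np.float32))
        print(n,nm,len(q),np.median(q,0).round(),"rect",np.round(r[0],1),np.round(r[1]),round(r[2],1),"min",q.min(0).round(),"max",q.max(0).round())
    q=P[sel(420,580,270,430,10,60)]; mu=np.median(q,0); print(mu)
    print("top z table",np.median(P[sel(420,580,150,260,-20,20)],0))
go(515,340,250,115)
E
```

```text
top block 1169 [608. -17.  44.] rect [604.3 -18.7] [ 64. 157.] 0.3 min [572. -97.  33.] max [636.  60.  55.]
top stop 102 [602. 126.  70.] rect [601.7 126.7] [12. 60.] 87.8 min [572. 120.  56.] max [632. 134.  77.]
top clamp 122 [589.  81.  98.] rect [602.   82.1] [76. 14.] 0.7 min [564.  75.  81.] max [640.  90. 105.]
top gpost 248 [ 540. -310.   32.] rect [ 549.9 -313.2] [49. 99.] 89.0 min [ 500. -337.   15.] max [ 599. -288.   40.]
top gfoot 249 [ 432. -288.   46.] rect [ 431.4 -287.2] [52. 36.] 87.6 min [ 413. -314.   30.] max [ 449. -261.   54.]
top gdial 226 [ 514. -364.   32.] rect [ 513.1 -364.1] [37. 58.] 59.0 min [ 483. -386.   20.] max [ 541. -335.   41.]
[499.82992743 349.50261299  33.43300325]
top z table [500.20696559 206.48976064   1.53047529]
side block 969 [607. -34.  44.] rect [602.2 -20.4] [ 62. 161.] 0.3 min [ 571. -101.   33.] max [633.  60.  50.]
side stop 35 [599. 123.  58.] rect [599.6 124.1] [15. 59.] 75.8 min [571. 120.  55.] max [630. 139.  67.]
side clamp 212 [600.  76.  95.] rect [602.1  80.7] [78. 19.] 1.3 min [563.  71.  80.] max [641.  90. 104.]
side gpost 585 [ 544. -314.   30.] rect [ 549.6 -311.2] [100.  47.] 2.4 min [ 500. -337.   16.] max [ 600. -289.   38.]
side gfoot 467 [ 433. -301.   46.] rect [ 433.5 -290.6] [49. 37.] 82.8 min [ 413. -317.   30.] max [ 450. -267.   50.]
side gdial 530 [ 513. -369.   33.] rect [ 511.9 -363.6] [40. 57.] 62.7 min [ 482. -389.   20.] max [ 538. -336.   37.]
[498.54797024 336.25350335  29.354656  ]
top z table [509.02008252 200.57917889   1.81640242]
from [139.3 609.3 292.3] 167.1 turn wz 52.1 then shift [-402.9  226.7   42.3]
```

Emit:
{"api": "jog_arm", "payload": {"motion": [[0,0,10.4,0,0,0,95],[0,0,10.4,0,0,0,95],[0,0,10.4,0,0,0,95],[0,0,10.4,0,0,0,95],[0,0,10.4,0,0,0,95],[0,0,0,-50,28,5,95],[0,0,0,-50,28,5,95],[0,0,0,-50,28,5,95],[0,0,0,-50,28,5,95],[0,0,0,-50,28,5,95]]}}

```text
t: 2.25
eef_pos: [373.6, 441.2, 267.3]
tcp_rot: [3.141, -0.0, 2.009]
ft_force: [-0.8, 0.1, -0.6]
opening: 0.999
grip_force: 0.0
```

Emit:
{"api": "jog_arm", "payload": {"motion": [[0,0,0,-50,28,5,95],[0,0,0,-50,28,5,95],[0,0,0,-50,28,5,95],[0,0,0,0,0,0,95],[0,0,0,0,0,0,95]]}}

```text
t: 2.88
eef_pos: [511.7, 342.2, 252.2]
tcp_rot: [-3.141, -0.0, 2.009]
ft_force: [-1.1, -0.5, -0.6]
opening: 1.003
grip_force: 0.0
```

```bash
python3 - <<'E'
from h import *
c=cam("wrist"); save(c,"w1"); np.savez("w1.npz",**{k:np.array(v) for k,v in c.items()})
P=cloud(c); print(env.state()["eef_pos"])
m=(P[...,2]>12)&(P[...,2]<60)&(abs(P[...,0]-500)<90)&(abs(P[...,1]-345)<90)
q=P[m]; print(len(q)); 
r=cv2.minAreaRect(q[:,:2].astype(np.float32)); print(r,q[:,2].max())
mu=q[:,:2].mean(0); ev=np.linalg.svd(q[:,:2]-mu,full_matrices=False)[2][0]; ev*=-np.sign(ev[1])
s=(q[:,:2]-mu)@ev; w=(q[:,:2]-mu)@np.array([-ev[1],ev[0]])
for a in range(int(s.min()),int(s.max())+1,10):
    k=(s>=a)&(s<a+10)
    if k.sum(): print(a,k.sum(),w[k].min().round(1),w[k].max().round(1),q[k,2].max().round(1))
print(mu,ev,np.degrees(np.arctan2(ev[1],ev[0])),s.min(),s.max())
E
```

```text
[511.2309777  342.7077208  252.33007462]
3774
((474.92236328125, 335.9228515625), (105.70625305175781, 130.91783142089844), 22.292184829711914) 38.87130727331777
-55 369 -79.2 22.3 37.0
-45 419 -83.5 21.3 38.0
-35 344 -84.1 21.6 38.4
-25 337 -15.1 20.7 37.7
-15 330 -15.2 19.6 37.8
-5 317 -15.3 19.7 37.7
5 312 -16.7 18.8 37.3
15 307 -16.9 17.8 37.6
25 291 -17.0 18.0 37.4
35 296 -18.5 16.9 38.9
45 161 -18.6 17.0 37.1
55 140 -11.1 7.0 29.5
65 137 -11.2 7.0 29.1
75 7 -8.8 4.7 27.3
[501.50792847 357.89526169] [ 0.42697132 -0.90426517] -64.72449476238799 -55.332915772268635 75.59338975342682
```

View pics/w1.png

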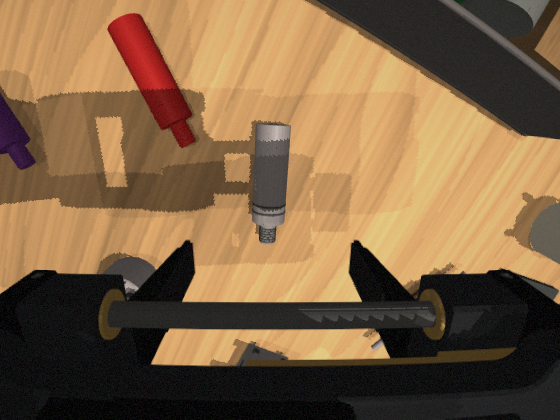

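The wrist picture shows the grey spindle at (270,180), with its threaded nose at (267,235) pointing towards -y. The red one is clear at (150,80).

```bash
python3 - <<'E'
from h import *
go(505,354,90,112)
E
```

```text
from [511.2 342.7 252.3] 115.2 turn wz 3.2 then shift [ 12.8  -1.5 162.3]
```

Emit:
{"api": "jog_arm", "payload": {"motion": [[0,0,3.2,0,0,0,95],[0,0,0,12.8,-1.5,40,95],[0,0,0,0,0,40,95],[0,0,0,0,0,40,95],[0,0,0,0,0,30,95],[0,0,0,0,0,12,95],[0,0,0,0,0,0,75],[0,0,0,0,0,0,55],[0,0,0,0,0,0,30],[0,0,0,0,0,0,30]]}}

```text
t: 4.18
eef_pos: [505.9, 353.6, 91.0]
tcp_rot: [3.14, -0.0, 1.953]
ft_force: [-0.2, 0.1, -0.9]
opening: 0.632
grip_force: 0.0
```

Emit:
{"api": "jog_arm", "payload": {"motion": [[0,0,0,0,0,0,30],[0,0,0,0,0,0,30],[0,0,0,0,0,0,30],[0,0,0,0,0,0,30]]}}

```text
t: 4.68
eef_pos: [505.6, 353.4, 90.2]
tcp_rot: [-3.141, 0.0, 1.953]
ft_force: [-2.2, -0.7, 0.9]
opening: 0.373
grip_force: 30.0
```

Emit:
{"api": "jog_arm", "payload": {"motion": [[0,0,0,0,0,-10,30],[0,0,0,0,0,-30,30],[0,0,0,0,0,-40,30],[0,0,0,0,0,-40,30],[0,0,0,0,0,-40,30],[0,0,7,0,0,0,30],[0,0,7.5,0,0,0,30],[0,0,7,0,0,0,30],[0,0,0,0,0,0,30],[0,0,0,0,0,0,30]]}}

```text
t: 5.92
eef_pos: [505.7, 353.5, 250.3]
tcp_rot: [-3.142, -0.0, 1.581]
ft_force: [-1.0, 0.1, -4.4]
opening: 0.368
grip_force: 30.0
```

```bash
python3 - <<'E'
from h import *
go(602.5,-13,250,90.3)
c=cam("wrist"); P=cloud(c); z=c["z_map"]
print(env.state()["grip_force"])
# held spindle cloud in view
p=env.state()["eef_pos"]
m=(P[...,2]>130)&(P[...,2]<215)&(abs(P[...,0]-p[0])<30)&(abs(P[...,1]-p[1])<110)
q=P[m]; print(len(q))
for a in range(-110,110,10):
    k=(q[:,1]-p[1]>=a)&(q[:,1]-p[1]<a+10)
    if k.sum()>5: print(a,k.sum(),q[k].min(0).round(),q[k].max(0).round())
save(c,"w2")
E
```

```text
from [505.7 353.5 250.3] 90.6 turn wz 0.3 then shift [-3.67e+02  9.49e+01  3.00e-01]
29.99910593032837
11814
-70 212 [497. 285. 178.] [517. 294. 189.]
-60 265 [498. 294. 179.] [517. 302. 189.]
-50 304 [490. 308. 184.] [523. 314. 197.]
-40 310 [492. 314. 189.] [521. 320. 197.]
-30 46 [489. 329. 179.] [525. 333. 189.]
-20 676 [489. 334. 179.] [525. 344. 201.]
-10 1169 [488. 344. 180.] [524. 354. 214.]
0 1403 [481. 354. 174.] [526. 364. 215.]
10 1986 [478. 364. 173.] [534. 374. 215.]
20 1127 [488. 374. 178.] [524. 383. 198.]
30 1198 [488. 384. 179.] [524. 394. 197.]
40 1261 [488. 394. 179.] [524. 404. 198.]
50 1387 [488. 404. 163.] [524. 414. 198.]
60 470 [489. 414. 164.] [523. 414. 197.]
```

View pics/w2.png

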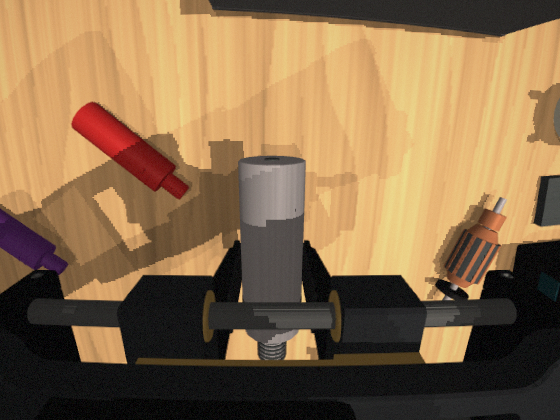

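The wrist picture shows the spindle level and held centrally at (272,250), with its nose at the bottom.

Emit:
{"api": "jog_arm", "payload": {"motion": [[0,0,0.3,-25,5.9,0,30],[0,0,0,-46,11.9,0,30],[0,0,0,-46,11.9,0,30],[0,0,0,-46,11.9,0,30],[0,0,0,-46,11.9,0,30],[0,0,0,-46,11.9,0,30],[0,0,0,-46,11.9,0,30],[0,0,0,-46,11.9,0,30],[0,0,0,-20,5.7,0,30],[0,0,0,0,0,0,30]]}}

```text
t: 7.22
eef_pos: [601.7, -14.2, 250.1]
tcp_rot: [-3.141, -0.0, 1.572]
ft_force: [-0.8, 0.6, -4.6]
opening: 0.371
grip_force: 30.0
```

```bash
python3 - <<'E'
from h import *
c=cam("wrist"); P=cloud(c); save(c,"w3"); np.savez("w3.npz",**{k:np.array(v) for k,v in c.items()})
print(env.state()["eef_pos"])
def prof(m,nm,st=10):
    q=P[m]
    for a in range(-110,160,st):
        k=(q[:,1]>=a)&(q[:,1]<a+st)
        if k.sum()>8: print(nm,a,k.sum(),"x",np.percentile(q[k,0],[1,99]).round(1),"z",q[k,2].max().round(1))
B=(abs(P[...,0]-602)<60)
prof(B&(P[...,2]>38)&(P[...,2]<52),"blk")
prof(B&(P[...,2]>90)&(P[...,2]<104)&(P[...,1]>60),"clampbar",5)
prof(B&(P[...,2]>64)&(P[...,2]<78)&(P[...,1]>90),"stop",3)
# groove bottom
for a in range(-20,120,10):
    k=B&(P[...,1]>a)&(P[...,1]<a+10)&(abs(P[...,0]-602)<14)&(P[...,2]>20)&(P[...,2]<45)
    if k.sum()>20:
        q=P[k]; A=np.c_[abs(q[:,0]-602)*0+1,q[:,0]]
        lo=q[q[:,2]<np.percentile(q[:,2],8)]; print("groove",a,k.sum(),lo.mean(0).round(1))
E
```

```text
[601.40679522 -13.18061239 250.04868961]
blk 20 31 x [576.1 634.8] z 47.1
blk 30 448 x [575.3 634.6] z 47.0
blk 40 476 x [575.5 635.1] z 47.3
blk 50 479 x [575.7 634.8] z 47.5
blk 60 490 x [575.1 634.6] z 47.0
blk 70 244 x [575.2 635.2] z 49.3
blk 90 393 x [574.9 635.3] z 47.1
blk 100 539 x [575.  634.3] z 47.9
blk 110 531 x [576. 634.] z 47.5
blk 120 259 x [576.1 633.7] z 51.8
clampbar 70 95 x [568.6 641. ] z 98.4
clampbar 75 460 x [567.3 641.9] z 99.1
clampbar 80 471 x [567.8 642. ] z 100.0
clampbar 85 342 x [568.4 641.6] z 98.9
stop 121 287 x [576.  633.5] z 72.0
stop 124 277 x [575.4 634.2] z 72.3
stop 127 313 x [576.2 633.9] z 72.5
stop 130 290 x [575.5 633.9] z 72.3
stop 133 97 x [575.5 634. ] z 71.8
groove 20 26 [605.   29.2  28.3]
groove 30 287 [605.3  35.4  28.7]
groove 40 300 [605.3  45.2  28.9]
groove 50 303 [605.4  55.1  28.7]
groove 60 319 [605.2  65.1  28.6]
groove 70 96 [605.4  70.8  29.7]
groove 90 87 [602.6  99.3  34.9]
groove 100 333 [605.3 105.7  28.8]
groove 110 353 [605.  114.8  28.8]
```

View pics/w3.png

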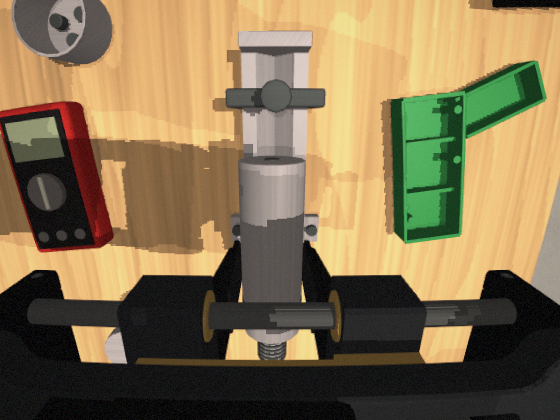

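The wrist picture shows the spindle in line with the groove. The clamp is at (275,97), the stop at (275,40), and the groove centre is at x≈605.

Emit:
{"api": "jog_arm", "payload": {"motion": [[0,0,0,-1.3,3.4,20,30],[0,0,0,0,0,30,30],[0,0,0,0,0,30,30],[0,0,0,0,0,25,30],[0,0,0,0,0,12,30],[0,0,0,0,0,3,30],[0,0,0,0,0,1,30],[0,0,0,0,0,0,30]]}}

```text
t: 8.28
eef_pos: [605.2, -14.5, 130.0]
tcp_rot: [3.14, 0.0, 1.573]
ft_force: [-0.2, 0.2, -5.0]
opening: 0.374
grip_force: 30.0
```

Emit:
{"api": "jog_arm", "payload": {"motion": [[0,0,0,0,0,1,30],[0,0,0,0,0,1,30],[0,0,0,0,0,1,30],[0,0,0,0,0,0,30]]}}

```text
t: 8.78
eef_pos: [604.9, -14.5, 126.1]
tcp_rot: [-3.141, -0.0, 1.573]
ft_force: [0.4, 0.1, -3.9]
opening: 0.375
grip_force: 30.0
```

Emit:
{"api": "jog_arm", "payload": {"motion": [[0,0,0,0,0,0.5,30],[0,0,0,0,0,0.5,30],[0,0,0,0,0,0,30]]}}

```text
t: 9.15
eef_pos: [604.9, -14.5, 125.9]
tcp_rot: [3.141, 0.0, 1.573]
ft_force: [-3.4, 0.1, 5.1]
opening: 0.373
grip_force: 30.0
```

Emit:
{"api": "jog_arm", "payload": {"motion": [[0,0,0,0,0,0,50],[0,0,0,0,0,0,50],[0,0,0,0,0,0,50],[0,0,0,-12,-0.3,0,50],[0,0,0,-16,0,0,50],[0,0,0,0,0,0,50],[0,0,0,0,0,0,30],[0,0,0,0,0,0,30],[0,0,0,0,0,0,30],[0,0,0,0,0,0,30]]}}

```text
t: 10.4
eef_pos: [604.7, -42.3, 125.2]
tcp_rot: [-3.142, -0.0, 1.573]
ft_force: [-0.4, -0.6, 0.6]
opening: 0.373
grip_force: 30.0
```

Emit:
{"api": "jog_arm", "payload": {"motion": [[0,0,0,3,0,0,30],[0,0,0,8,0,0,30],[0,0,0,10,0,0,30],[0,0,0,10,0,0,30],[0,0,0,10,0,0,30],[0,0,0,10,0,0,30],[0,0,0,9,0,0,30],[0,0,0,5,0,0,30],[0,0,0,2,0,0,30],[0,0,0,0,0,0,30]]}}

```text
t: 11.65
eef_pos: [604.5, 24.8, 125.2]
tcp_rot: [-3.141, -0.001, 1.573]
ft_force: [-0.3, 1.4, 0.2]
opening: 0.377
grip_force: 30.0
```

Emit:
{"api": "jog_arm", "payload": {"motion": [[0,0,0,2,0,0,30],[0,0,0,2,0,0,30],[0,0,0,1,0,0,30],[0,0,0,0.5,0,0,30],[0,0,0,0,0,0,30]]}}

```text
t: 12.28
eef_pos: [604.5, 30.0, 125.2]
tcp_rot: [-3.141, -0.0, 1.573]
ft_force: [-1.6, -3.5, 0.2]
opening: 0.374
grip_force: 30.0
```

Emit:
{"api": "jog_arm", "payload": {"motion": [[0,0,0,0.5,0,0,30],[0,0,0,0.5,0,0,30],[0,0,0,0.5,0,0,30],[0,0,0,0,0,0,30]]}}

```text
t: 12.78
eef_pos: [604.5, 31.5, 125.2]
tcp_rot: [-3.141, -0.0, 1.573]
ft_force: [-1.9, -4.3, 0.2]
opening: 0.375
grip_force: 30.0
```

Emit:
{"api": "jog_arm", "payload": {"motion": [[0,0,0,0.5,0,0,30],[0,0,0,0.5,0,0,30],[0,0,0,0.5,0,0,30],[0,0,0,0,0,0,30]]}}

```text
t: 13.28
eef_pos: [604.5, 33.0, 125.2]
tcp_rot: [-3.142, -0.0, 1.573]
ft_force: [-2.9, -4.2, 1.7]
opening: 0.376
grip_force: 30.0
```

Emit:
{"api": "jog_arm", "payload": {"motion": [[0,0,0,0.5,0,0,30],[0,0,0,0.5,0,0,30],[0,0,0,0,0,0,30]]}}

```text
t: 13.65
eef_pos: [604.5, 34.0, 125.2]
tcp_rot: [-3.142, -0.0, 1.573]
ft_force: [-2.7, -4.6, 1.7]
opening: 0.374
grip_force: 30.0
```

Emit:
{"api": "jog_arm", "payload": {"motion": [[0,0,0,0.5,0,0,30],[0,0,0,0.5,0,0,30],[0,0,0,0.5,0,0,30],[0,0,0,0,0,0,30]]}}

```text
t: 14.15
eef_pos: [604.5, 34.4, 125.2]
tcp_rot: [-3.141, 0.001, 1.573]
ft_force: [-3.1, -13.1, 1.2]
opening: 0.374
grip_force: 30.0
```

Emit:
{"api": "jog_arm", "payload": {"motion": [[0,0,0,0.3,0,0,30],[0,0,0,0,0,0,50],[0,0,0,0,0,0,50],[0,0,0,0,0,0,50],[0,0,0,0,0,-10,50],[0,0,0,0,0,-30,50],[0,0,0,-20,0,-40,50],[0,0,0,-30,0,-40,50],[0,0,0,-30,0,0,50],[0,0,0,0,0,0,50]]}}

```text
t: 15.4
eef_pos: [604.7, -45.6, 246.3]
tcp_rot: [3.14, 0.0, 1.571]
ft_force: [-0.8, -0.6, -0.2]
opening: 0.527
grip_force: 0.0
```

```bash
python3 - <<'E'
from h import *
c=cam("wrist"); P=cloud(c); save(c,"w4")
p=env.state()["eef_pos"]; print(p)
B=(abs(P[...,0]-605)<20)&(P[...,2]>64)&(P[...,2]<80)
q=P[B]
for a in range(-20,140,4):
    k=(q[:,1]>=a)&(q[:,1]<a+4)
    if k.sum()>3: print(a,k.sum(),"x",np.percentile(q[k,0],[1,50,99]).round(1),"z",q[k,2].max().round(1))
k=(abs(P[...,0]-605)<9)&(P[...,2]>50)&(P[...,2]<64); q=P[k]; print("nose",q.min(0),q.max(0),q.mean(0))
go(495,-305,260,0)
E
```

```text
[604.59465603 -44.63581579 245.79786155]
4 5 x [603.6 605.4 607.9] z 64.8
16 102 x [590.7 605.4 620.1] z 72.8
20 163 x [591.2 605.4 619.2] z 73.3
24 165 x [591.2 605.4 619.2] z 72.8
28 170 x [590.8 605.4 619.9] z 73.0
32 169 x [590.8 605.4 619.3] z 72.8
36 171 x [590.6 604.5 619.3] z 73.2
40 162 x [591.  605.4 619.8] z 72.2
44 173 x [590.7 605.4 619.7] z 73.4
48 171 x [591.  605.4 619.1] z 72.8
52 170 x [590.3 604.9 618.8] z 73.3
56 178 x [590.9 605.3 619.6] z 73.3
60 173 x [591.2 605.3 618.9] z 72.8
64 177 x [590.4 605.3 619.5] z 73.4
68 190 x [590.5 604.9 620.3] z 73.1
72 186 x [590.5 604.5 619.4] z 73.1
76 36 x [591.7 611.4 619.9] z 72.0
92 8 x [590.  604.9 619.1] z 67.1
96 37 x [590.3 615.7 619.6] z 68.5
100 91 x [590.8 601.4 619.1] z 72.1
104 207 x [590.1 604.6 619.8] z 73.2
108 206 x [591.  605.3 619.7] z 73.1
112 189 x [591.  605.3 618.8] z 73.1
116 200 x [591.  605.  618.9] z 73.6
120 284 x [585.3 604.6 624.6] z 72.9
nose [596.16115642  -7.86090664  52.94227149] [613.63629314  16.24081615  63.9804313 ] [605.05328741   4.63664543  60.9319247 ]
from [604.6 -44.6 245.8] 90.0 turn wz 90.0 then shift [-109.6  260.4  -14.2]
```

View pics/w4.png

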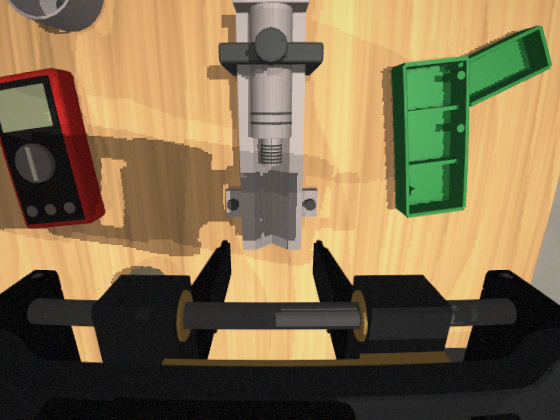

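The spindle is home: its body (270,60) passes under the clamp (270,50), and the shoulder is at (270,135). Next is the gauge.

Emit:
{"api": "jog_arm", "payload": {"motion": [[0,0,10,0,0,0,60],[0,0,10,0,0,0,60],[0,0,10,0,0,0,60],[0,0,10,0,0,0,60],[0,0,10,0,0,0,60],[0,0,10,0,0,0,60],[0,0,10,0,0,0,60],[0,0,10,0,0,0,60],[0,0,10,0,0,0,60],[0,0,0,-15,25,-2,60]]}}

```text
t: 16.7
eef_pos: [590.0, -67.4, 246.8]
tcp_rot: [-3.141, 0.001, 0.002]
ft_force: [-0.8, -0.1, -0.6]
opening: 0.633
grip_force: 0.0
```

Emit:
{"api": "jog_arm", "payload": {"motion": [[0,0,0,-30,48,-3,60],[0,0,0,-30,48,-3,60],[0,0,0,-30,48,-3,60],[0,0,0,-30,48,-3,60],[0,0,0,-30,48,-3,60],[0,0,0,0,0,0,60],[0,0,0,0,0,0,60]]}}

```text
t: 17.58
eef_pos: [440.6, -308.8, 262.1]
tcp_rot: [-3.141, 0.0, 0.002]
ft_force: [-0.2, 0.0, -0.2]
opening: 0.634
grip_force: 0.0
```

```bash
python3 - <<'E'
from h import *
c=cam("wrist"); P=cloud(c); save(c,"w5"); np.savez("w5.npz",**{k:np.array(v) for k,v in c.items()})
p=env.state()["eef_pos"]; print(p,env.state()["tcp_rot"])
B=(P[...,2]>12)&(P[...,2]<60)&(P[...,0]>380)&(P[...,0]<640)&(P[...,1]>-420)&(P[...,1]<-240)
q=P[B]
for a in range(380,640,8):
    k=(q[:,0]>=a)&(q[:,0]<a+8)
    if k.sum()>3: print(a,k.sum(),"y",np.percentile(q[k,1],[1,25,50,75,99]).round(1),"z",np.percentile(q[k,2],[1,50,99]).round(1))
E
```

```text
[ 440.85653914 -308.41907295  262.06092265] [-3.14097422e+00  2.28785934e-04  3.26294014e-03]
412 79 y [-309.3 -304.6 -298.8 -291.9 -278.4] z [44.3 45.9 47.4]
420 305 y [-310.4 -299.9 -288.4 -277.8 -265.2] z [44.5 46.3 48. ]
428 318 y [-311.4 -299.9 -288.5 -277.  -265.5] z [44.5 46.3 47.7]
436 348 y [-312.4 -301.  -288.6 -277.2 -264.1] z [30.9 46.1 47.8]
444 358 y [-314.4 -303.1 -290.3 -277.5 -264.3] z [30.3 46.3 47.9]
452 441 y [-315.4 -304.7 -294.8 -282.7 -266.2] z [14.1 45.7 47.7]
460 220 y [-300.7 -293.2 -285.4 -278.  -271.4] z [13.4 30.4 46.8]
468 107 y [-302.9 -299.7 -295.5 -292.3 -289.1] z [29.  30.3 32. ]
476 98 y [-304.  -300.8 -297.6 -293.5 -290.2] z [28.4 30.  31.8]
484 163 y [-368.8 -360.1 -301.9 -296.7 -291.4] z [23.6 30.3 31.6]
492 411 y [-369.9 -356.8 -340.3 -305.  -290.9] z [26.4 29.8 36.6]
500 523 y [-372.5 -343.3 -321.6 -305.  -288.8] z [20.7 29.8 36.6]
508 442 y [-381.7 -367.  -353.6 -304.  -290.3] z [19.7 33.5 36.8]
516 440 y [-385.4 -372.8 -359.3 -309.  -292.4] z [21.5 32.4 35.2]
524 410 y [-385.  -372.8 -359.9 -312.  -298.9] z [20.1 32.4 34.4]
532 349 y [-382.1 -369.6 -358.7 -310.  -300.4] z [20.6 31.9 34.3]
540 145 y [-374.1 -314.9 -310.9 -306.  -302. ] z [28.  30.6 33.4]
548 123 y [-316.9 -313.8 -309.9 -306.  -303. ] z [28.5 30.3 31.7]
556 122 y [-318.7 -314.8 -311.8 -307.9 -304.2] z [28.8 30.3 31.7]
564 133 y [-320.6 -316.7 -312.8 -309.8 -305.9] z [29.  30.4 31.6]
572 128 y [-321.5 -317.6 -314.6 -310.8 -307.2] z [28.2 30.1 31.5]
580 133 y [-323.3 -319.4 -316.5 -312.7 -308.8] z [28.8 30.5 31.8]
588 134 y [-324.7 -321.2 -317.4 -313.6 -310.1] z [28.7 30.2 32.1]
596 134 y [-326.  -322.1 -319.2 -315.4 -311.6] z [28.7 30.4 31.6]
604 23 y [-324.7 -319.2 -316.4 -314.5 -312.6] z [27.6 29.8 31.6]
```

View pics/w5.png

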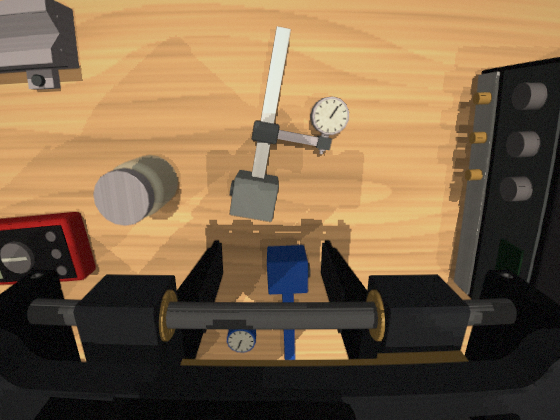

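The grey gauge lies with its foot at (255,195) and its post running to (283,30). The dial is at (330,115), and the blue gauge sits just behind the foot at (287,270). I'll grip near the post top and lift straight up, so the foot swings away from the blue gauge.

```bash
python3 - <<'E'
from h import *
go(584.3,-316.2,82.5,-10.3)
E
```

```text
from [ 440.9 -308.4  262.1] 0.2 turn wz 10.5 then shift [142.5 -18.  179.6]
```

Emit:
{"api": "jog_arm", "payload": {"motion": [[0,0,10.5,0,0,0,45],[0,0,0,47,-6,0,45],[0,0,0,47,-6,0,45],[0,0,0,48.5,-6,30,45],[0,0,0,0,0,40,45],[0,0,0,0,0,40,45],[0,0,0,0,0,35,45],[0,0,0,0,0,25,45],[0,0,0,0,0,9.6,45],[0,0,0,0,0,0,45]]}}

```text
t: 18.88
eef_pos: [584.2, -316.6, 82.4]
tcp_rot: [-3.141, 0.001, -0.18]
ft_force: [0.5, -0.2, 0.2]
opening: 0.473
grip_force: 0.0
```

Emit:
{"api": "jog_arm", "payload": {"motion": [[0,0,0,0,0,0,30],[0,0,0,0,0,0,20],[0,0,0,0,0,0,8],[0,0,0,0,0,0,8],[0,0,0,0,0,0,8]]}}

```text
t: 19.5
eef_pos: [583.8, -317.5, 82.8]
tcp_rot: [-3.141, -0.0, -0.182]
ft_force: [0.7, 0.4, 0.3]
opening: 0.145
grip_force: 30.0
```

Emit:
{"api": "jog_arm", "payload": {"motion": [[0,0,0,0,0,-8,8],[0,0,0,0,0,-16,8],[0,0,0,-2,0,-20,8],[0,0,0,-3,0,-20,8],[0,0,0,-4,0,-20,8],[0,0,0,-5,0,-20,8],[0,0,0,-6,0,-20,8],[0,0,0,-6,0,-14,8],[0,0,0,-4,0,-5,8],[0,0,0,0,0,0,8]]}}

```text
t: 20.75
eef_pos: [553.9, -312.1, 225.7]
tcp_rot: [-3.141, 0.0, -0.181]
ft_force: [0.6, -0.7, -5.1]
opening: 0.144
grip_force: 30.0
```

```bash
python3 - <<'E'
from h import *
c=cam("side"); save(c,"s6"); np.savez("s6.npz",**{k:np.array(v) for k,v in c.items()})
cv2.imwrite("pics/s6c.png",cv2.resize(c["color"][120:400,150:500,::-1],None,fx=2,fy=2))
print(env.state()["eef_pos"],env.state()["ft_force"])
E
```

```text
[ 553.99953653 -312.09531074  225.21702789] [ 0.22788128 -0.20046876 -5.00297088]
```

View pics/s6c.png

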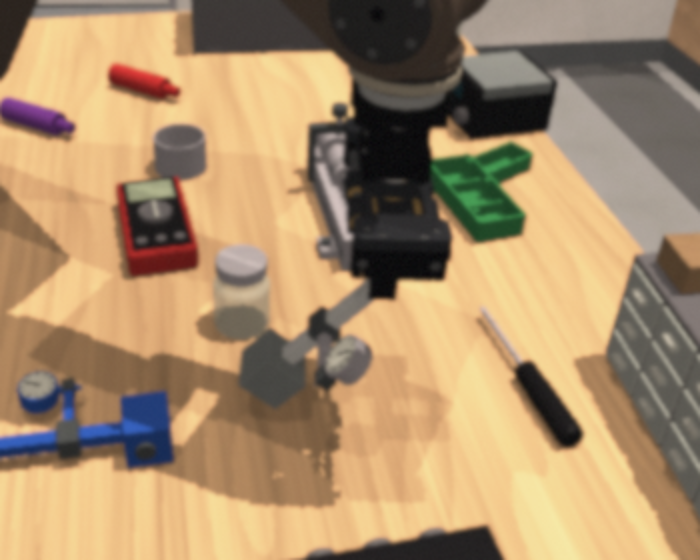

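The gauge hangs tilted about 45° in the grip, because pad friction is holding it. Its foot is at crop (273,370), clear of the blue gauge and the jar. I'll measure the tilt, then press the foot edge on the table to swing it upright.

```bash
python3 - <<'E'
from h import *
c=dict(np.load("s6.npz")); P=cloud(c)
a=np.radians(-10.35); u=np.array([np.cos(a),np.sin(a)]); v=np.array([-u[1],u[0]])
G=np.array([554,-312,166.])
d=P-G; s=d[...,:2]@u; w=d[...,:2]@v
m=(abs(w)<40)&(s<20)&(s>-200)&(P[...,2]>12)&(P[...,2]<150)
q=np.c_[s[m],w[m],P[...,2][m]]
print(len(q))
for x in range(-190,20,10):
    k=(q[:,0]>=x)&(q[:,0]<x+10)
    if k.sum()>3: print(x,k.sum(),"w",np.percentile(q[k,1],[2,50,98]).round(),"z",np.percentile(q[k,2],[2,50,98]).round())
E
```

```text
1602
-190 13 w [-39. -34. -26.] z [44. 46. 47.]
-130 40 w [-23.  -3.  19.] z [53. 56. 59.]
-120 139 w [-25. -13.  19.] z [46. 63. 70.]
-110 168 w [-25. -20.  19.] z [39. 72. 83.]
-100 226 w [-25. -22.  20.] z [31. 76. 85.]
-90 188 w [-25. -20.  20.] z [33. 72. 80.]
-80 168 w [-24.  -9.   5.] z [42. 67. 92.]
-70 155 w [-23.  -7.  11.] z [ 53.  85. 112.]
-60 145 w [-39. -12.  10.] z [ 90. 113. 122.]
-50 115 w [-39. -11.   6.] z [105. 115. 128.]
-40 102 w [-13.  -7.   6.] z [105. 128. 140.]
-30 81 w [-8. -7.  6.] z [123. 140. 149.]
-20 33 w [-8. -7. -5.] z [132. 143. 150.]
```

Pressing would fight the table friction. Instead I'll tilt the tool outward until the post is upright, stand the gauge here, and regrasp from above.

Emit:
{"api": "jog_arm", "payload": {"motion": [[0,3,0,0,0,-1,8],[0,4.5,0,0,0,-1,8],[0,4.5,0,0,0,0,8],[0,4.5,0,0,0,0,8],[0,4.5,0,0,0,0,8],[0,4.5,0,0,0,0,8],[0,4.5,0,0,0,0,8],[0,4.5,0,0,0,0,8],[0,4,0,0,0,0,8],[0,4,0,0,0,0,8]]}}

```text
t: 22.05
eef_pos: [553.9, -311.9, 226.6]
tcp_rot: [-3.141, -0.739, -0.182]
ft_force: [-0.0, -0.2, -3.3]
opening: 0.146
grip_force: 30.0
```

```bash
cat >> h.py <<'E'
from scipy.spatial.transform import Rotation as Ro
def gp():
    s=env.state(); R=Ro.from_euler("xyz",s["tcp_rot"]); return s["eef_pos"]+59*R.as_matrix()[:,2],R
E
python3 - <<'E'
from h import *
G,R=gp(); print(G.round(1)); print(R.as_matrix().round(3)); print(env.state()["ft_force"].round(1))
c=cam("side"); save(c,"s7"); P=cloud(c)
a=np.radians(-10.35); u=np.array([np.cos(a),np.sin(a)]); v=np.array([-u[1],u[0]])
d=P-G; s=d[...,:2]@u; w=d[...,:2]@v
m=(abs(w)<34)&(abs(s)<80)&(P[...,2]>6)&(P[...,2]<180)
q=np.c_[s[m],w[m],P[...,2][m]]
for z in range(0,180,8):
    k=(q[:,2]>=z)&(q[:,2]<z+8)
    if k.sum()>3: print(z,k.sum(),"s",np.percentile(q[k,0],[2,50,98]).round(),"w",np.percentile(q[k,1],[2,50,98]).round())
E
```

```text
[ 593. -319.  183.]
[[ 0.727 -0.18   0.663]
 [-0.134 -0.984 -0.121]
 [ 0.673 -0.001 -0.739]]
[-0.  -0.2 -3.3]
16 44 s [-16.   0.  28.] w [-24. -22.  18.]
24 86 s [-17.   3.  29.] w [-24. -22.   3.]
32 93 s [-17.   4.  28.] w [-24. -22.  10.]
40 90 s [-17.   1.  28.] w [-24. -22.  17.]
48 87 s [-17.   3.  28.] w [-24. -22.   7.]
56 239 s [-17.  -6.  27.] w [-23.  -7.  22.]
64 20 s [-2.  2.  6.] w [-8. -7. -6.]
72 14 s [-2. -0.  3.] w [-9. -6.  0.]
80 11 s [-2.  0.  3.] w [-9. -7.  1.]
88 6 s [-1.  1.  2.] w [-9. -8. -6.]
96 16 s [-8. -5.  0.] w [-14. -12.   5.]
104 27 s [-8. -6.  0.] w [-16. -12.   9.]
112 98 s [-8. -0. 15.] w [-13.  -7.  11.]
120 32 s [-3.  3. 10.] w [-9. -7.  1.]
128 34 s [-4.  2. 10.] w [-8. -7.  5.]
136 34 s [-4.  2. 10.] w [-9. -7. -1.]
144 36 s [-4.  2.  9.] w [-8. -7.  3.]
152 34 s [-4.  3. 10.] w [-9. -7.  5.]
160 17 s [-4.  1.  9.] w [-12.  -7.  -3.]
168 41 s [-7.  4. 16.] w [-15. -12.   8.]
176 34 s [-10.   7.  19.] w [-16. -12.  10.]
```

Emit:
{"api": "jog_arm", "payload": {"motion": [[0,0,0,-2.7,0,3,8],[0,0,0,-2.7,0,3,8],[0,0,0,-2,0,2.2,8],[0,0,0,-0.7,0,0.7,8],[0,0,0,-0.7,0,0.7,8],[0,0,0,-0.7,0,0.7,8],[0,0,0,0,0,0,8]]}}

```text
t: 22.98
eef_pos: [554.1, -312.0, 213.5]
tcp_rot: [-3.141, -0.738, -0.181]
ft_force: [-0.5, 0.0, -3.9]
opening: 0.145
grip_force: 30.0
```

Emit:
{"api": "jog_arm", "payload": {"motion": [[0,0,0,-0.5,0,0.5,8],[0,0,0,-0.5,0,0.5,8],[0,0,0,-0.5,0,0.5,8],[0,0,0,0,0,0,8]]}}

```text
t: 23.48
eef_pos: [554.0, -312.0, 211.4]
tcp_rot: [-3.141, -0.738, -0.181]
ft_force: [0.2, -0.3, -4.4]
opening: 0.148
grip_force: 30.0
```

Emit:
{"api": "jog_arm", "payload": {"motion": [[0,0,0,-0.4,0,0.4,8],[0,0,0,-0.4,0,0.4,8],[0,0,0,-0.3,0,0.3,8],[0,0,0,0,0,0,8]]}}

```text
t: 23.98
eef_pos: [554.1, -312.0, 210.5]
tcp_rot: [-3.141, -0.74, -0.181]
ft_force: [-1.0, 0.9, 4.3]
opening: 0.143
grip_force: 30.0
```

Emit:
{"api": "jog_arm", "payload": {"motion": [[0,0,0,0,0,0,14],[0,0,0,0,0,0,18],[0,0,0,0,0,0,28],[0,0,0,0,0,0,40],[0,0,0,0,0,0,40],[0,0,0,0,0,-10,40],[0,0,0,0,0,-30,40],[0,0,0,0,0,-50,40],[0,0,0,0,0,-50,40],[0,0,0,0,0,0,40]]}}

```text
t: 25.22
eef_pos: [459.7, -295.0, 316.4]
tcp_rot: [3.138, -0.742, -0.18]
ft_force: [-0.1, -0.7, -0.4]
opening: 0.417
grip_force: 0.0
```

Emit:
{"api": "jog_arm", "payload": {"motion": [[0,-8.5,0,0,0,0,40],[0,-8.5,0,0,0,0,40],[0,-8.5,0,0,0,0,40],[0,-8.5,0,0,0,0,40],[0,-8.4,0,0,0,0,40],[0,0,0,0,0,0,40],[0,0,0,0,0,0,40]]}}

```text
t: 26.1
eef_pos: [462.8, -292.2, 312.3]
tcp_rot: [-3.128, -0.081, -0.17]
ft_force: [-0.3, -0.4, 0.0]
opening: 0.422
grip_force: 0.0
```

```bash
python3 - <<'E'
from h import *
G,R=gp(); print(env.state()["eef_pos"].round(1),env.state()["tcp_rot"].round(4))
c=cam("wrist"); save(c,"w8"); np.savez("w8.npz",**{k:np.array(v) for k,v in c.items()}); P=cloud(c)
G0=np.array([593,-319]); u=np.array([np.cos(-.181),np.sin(-.181)])
B=(abs(P[...,0]-G0[0])<50)&(abs(P[...,1]-G0[1])<95)
for lo,hi,nm in((184,196,"top"),(120,183,"post"),(128,140,"dialtop"),(45,62,"foot")):
    q=P[B&(P[...,2]>lo)&(P[...,2]<hi)]
    if len(q)>10:
        r=cv2.minAreaRect(q[:,:2].astype(np.float32)); print(nm,len(q),np.round(r[0],1),np.round(r[1],1),round(r[2],1),q.min(0).round(1),q.max(0).round(1),np.median(q,0).round(1))
E
```

```text
[ 462.8 -292.2  312.3] [-3.1278 -0.0806 -0.1697]
top 508 [ 602.  -320.7] [14.1 14.5] 78.5 [ 593.9 -328.6  184.2] [ 610.  -312.8  192.3] [ 601.6 -320.6  190.3]
post 1437 [ 595.8 -356.5] [86.8 19.7] 78.9 [ 579.2 -399.6  120. ] [ 602.8 -312.7  182.6] [ 593.4 -373.   135. ]
dialtop 941 [ 595.8 -355.7] [84.8 19.5] 79.4 [ 580.1 -397.6  128. ] [ 602.6 -312.7  139.9] [ 591.2 -378.4  134.9]
foot 13 [ 595.7 -319.4] [13.4  0.7] 81.2 [ 594.5 -326.1   46.8] [ 597.  -312.8   51.2] [ 595.6 -319.4   49. ]
```

View pics/w8.png

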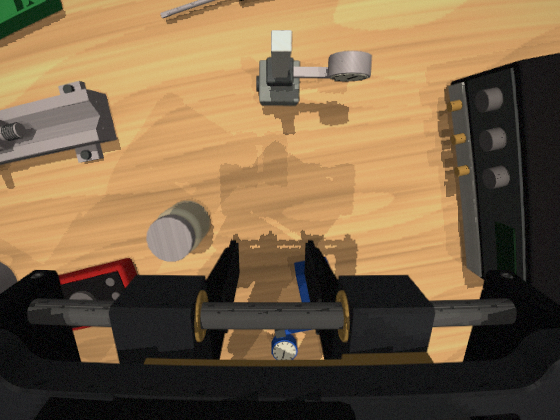

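The gauge now stands upright, with the post top at (281,40), the dial at (350,65) and the foot at (280,85). I'll straighten the tool and move in above it.

```bash
cat >> h.py <<'E'
def fix(yaw):
    G,R=gp(); D=Ro.from_euler("xyz",[np.pi,0,np.radians(yaw)])
    print("turn",np.degrees((R.inv()*D).as_rotvec()).round(2))
E
python3 - <<'E'
from h import *
fix(-10.4); go(560,-314,300,-10.4)
E
```

```text
turn [-0.8  -4.6   0.68]
from [ 462.6 -292.2  312.5] -9.7 turn wz 0.7 then shift [99.8  3.8 12.5]
```

Emit:
{"api": "jog_arm", "payload": {"motion": [[-0.8,-4.6,0.7,0,0,0,40],[0,0,0,25,1,3,40],[0,0,0,25,1,3,40],[0,0,0,25,1,3,40],[0,0,0,25,0.8,3.5,40],[0,0,0,0,0,0,40],[0,0,0,0,0,0,40]]}}

```text
t: 27.02
eef_pos: [559.6, -314.2, 300.3]
tcp_rot: [3.141, 0.002, -0.182]
ft_force: [-0.7, 0.4, 0.5]
opening: 0.422
grip_force: 0.0
```

```bash
cat > meas.py <<'E'
from h import *
print(env.state()["eef_pos"].round(1),env.state()["tcp_rot"].round(4))
for cam_ in("wrist","side"):
    P=cloud(cam(cam_)); B=(abs(P[...,0]-598)<50)&(abs(P[...,1]+319)<95)
    for lo,hi,nm in((184,196,"top"),(128,140,"dialtop"),(70,95,"lowpost"),(50,63,"foot"),(15,40,"footside")):
        q=P[B&(P[...,2]>lo)&(P[...,2]<hi)]
        if len(q)>10:
            r=cv2.minAreaRect(q[:,:2].astype(np.float32)); print(cam_,nm,len(q),np.round(r[0],1),np.round(r[1],1),round(r[2],1),q.min(0).round(1),q.max(0).round(1))
fix(-10.4)
E
python3 meas.py
```

```text
[ 559.6 -314.2  300.3] [ 3.1411e+00  1.7000e-03 -1.8210e-01]
wrist top 454 [ 602.6 -320.5] [13.5 13.9] 79.7 [ 594.8 -328.3  184. ] [ 610.3 -312.7  193. ]
wrist dialtop 833 [ 596.  -355.5] [83.7 19. ] 79.4 [ 580.3 -398.   128. ] [ 610.2 -315.5  139.9]
wrist lowpost 272 [ 601.4 -341.8] [67.4 16. ] 73.1 [ 589.9 -376.4   82.5] [ 616.  -311.1   95. ]
wrist footside 87 [ 620.9 -315.6] [23.8 57.2] 22.2 [ 599.5 -346.6   15.3] [ 629.  -292.8   39.7]
side top 73 [ 599.1 -320.7] [16.3 13.4] 75.3 [ 592.1 -329.2  184.3] [ 606.8 -311.6  192.8]
side dialtop 232 [ 593.1 -357.2] [86.4 19. ] 78.6 [ 576.9 -398.4  128. ] [ 605.2 -313.2  139.9]
side lowpost 102 [ 590.9 -349.5] [81.9 14.3] 85.1 [ 580.5 -390.8   70.8] [ 596.9 -308.2   95. ]
side foot 26 [ 593.2 -322.7] [ 7.1 14.8] 23.0 [ 591.3 -328.6   50.3] [ 599.3 -314.5   62.8]
side footside 272 [ 587.6 -331.3] [31.9 62.7] 38.5 [ 573.2 -348.9   15.1] [ 619.1 -296.9   40. ]
turn [ 0.05  0.08 -0.04]
```

Emit:
{"api": "jog_arm", "payload": {"motion": [[0,0,0,22,-1.3,0,40],[0,0,0,20.4,0,0,40],[0,0,0,0,0,25,40],[0,0,0,0,0,25,40],[0,0,0,0,0,17,40],[0,0,0,0,0,6,40],[0,0,0,0,0,0,28],[0,0,0,0,0,0,20],[0,0,0,0,0,0,8],[0,0,0,0,0,0,8]]}}

```text
t: 28.38
eef_pos: [602.4, -320.7, 227.9]
tcp_rot: [3.141, 0.001, -0.182]
ft_force: [-0.6, 1.4, 3.6]
opening: 0.145
grip_force: 30.0
```

Emit:
{"api": "jog_arm", "payload": {"motion": [[0,0,0,0,0,0,8],[0,0,0,0,0,0,8],[0,0,0,0,0,-3,8],[0,0,0,0,0,-10,8],[0,0,0,0,0,-20,8],[0,0,0,0,0,-25,8],[0,0,0,0,0,-25,8],[0,0,0,0,0,-20,8],[0,0,0,0,0,-7,8],[0,0,0,0,0,0,8]]}}

```text
t: 29.62
eef_pos: [602.4, -320.7, 337.2]
tcp_rot: [3.141, 0.002, -0.182]
ft_force: [-0.2, -0.1, -4.7]
opening: 0.145
grip_force: 30.0
```

Emit:
{"api": "jog_arm", "payload": {"motion": [[0,0,-5,0,0,0,8],[0,0,-9,0,0,0,8],[0,0,-9.5,0,0,0,8],[0,0,-9.5,0,0,0,8],[0,0,-9.5,0,0,0,8],[0,0,-9.5,0,0,0,8],[0,0,-9.5,0,0,0,8],[0,0,-9.5,0,0,0,8],[0,0,-9.5,0,0,0,8],[0,0,-9.5,0,0,0,8]]}}

```text
t: 30.88
eef_pos: [602.3, -320.6, 335.8]
tcp_rot: [-3.138, 0.0, 1.394]
ft_force: [-0.7, 0.2, -2.7]
opening: 0.145
grip_force: 30.0
```

Emit:
{"api": "jog_arm", "payload": {"motion": [[0,0,-7,0,0,0,8],[0,0,-3.4,0,0,0,8],[0,0,0,0,0,0,8]]}}

```text
t: 31.25
eef_pos: [602.3, -320.7, 336.1]
tcp_rot: [-3.138, -0.0, 1.57]
ft_force: [-0.2, -0.3, -4.5]
opening: 0.147
grip_force: 30.0
```

```bash
python3 - <<'E'
from h import *
fix(90); go(542.7,45,337,90)
E
```

```text
turn [-0.2  -0.02 -0.05]
from [ 602.3 -320.7  336.1] 89.9 turn wz -0.1 then shift [365.7 -59.6  -0.9]
```

Emit:
{"api": "jog_arm", "payload": {"motion": [[-0.2,0,-0.1,8,-6,-1,8],[0,0,0,16,-6,0,8],[0,0,0,24,-6,0,8],[0,0,0,30,-6,0,8],[0,0,0,34,-6,0,8],[0,0,0,36,-6,0,8],[0,0,0,36,-6,0,8],[0,0,0,36,-6,0,8],[0,0,0,36,-6,0,8],[0,0,0,34,-5.6,0,8]]}}

```text
t: 32.5
eef_pos: [541.2, -28.8, 338.3]
tcp_rot: [3.14, 0.0, 1.572]
ft_force: [0.5, -0.4, -3.5]
opening: 0.148
grip_force: 30.0
```

Emit:
{"api": "jog_arm", "payload": {"motion": [[0,0,0,28,0,0,8],[0,0,0,20,0,0,8],[0,0,0,14,0,0,8],[0,0,0,9,0,0,8],[0,0,0,4.7,0,0,8],[0,0,0,0,0,0,8],[0,0,0,0,0,0,8]]}}

```text
t: 33.38
eef_pos: [542.4, 44.5, 337.9]
tcp_rot: [3.14, 0.001, 1.572]
ft_force: [-0.9, -0.1, -3.8]
opening: 0.145
grip_force: 30.0
```

```bash
cat > m2.py <<'E'
from h import *
print(env.state()["eef_pos"].round(1),env.state()["tcp_rot"].round(4),env.state()["ft_force"].round(1))
p=env.state()["eef_pos"]; zb=p[2]-227
for cam_ in("wrist","side","top"):
    P=cloud(cam(cam_)); B=(P[...,0]>p[0]-45)&(P[...,0]<p[0]+95)&(abs(P[...,1]-p[1])<60)
    for lo,hi,nm in((95,136,"dial"),(76,94,"tip/arm"),(48,75,"lowpost"),(12,38,"foot"),(138,150,"uppost")):
        q=P[B&(P[...,2]>zb+lo)&(P[...,2]<zb+hi)&(P[...,2]>75)]
        if len(q)>10: print(cam_,nm,len(q),"lo",np.percentile(q,1,0).round(1),"hi",np.percentile(q,99,0).round(1))
fix(90)
E
python3 m2.py
```

```text
[542.4  44.5 337.9] [3.1403e+00 7.0000e-04 1.5716e+00] [-0.9 -0.1 -3.8]
wrist dial 2826 lo [531.5  34.8 206.3] hi [621.8  55.4 246.8]
wrist tip/arm 628 lo [531.5  39.4 194. ] hi [611.5  55.7 204.8]
wrist lowpost 93 lo [536.8  49.7 159.5] hi [550.2  50.9 176.9]
wrist foot 379 lo [516.7  37.9 122.9] hi [611.6  89.5 148.6]
wrist uppost 178 lo [536.3  49.4 249. ] hi [549.9  51.  260.6]
side dial 400 lo [527.8  30.6 206.1] hi [618.6  51.9 246.5]
side tip/arm 140 lo [526.9  29.9 187.9] hi [607.8  45.8 204.8]
side lowpost 73 lo [532.6  33.6 159.4] hi [546.7  49.3 185.5]
side foot 234 lo [513.   18.5 123. ] hi [607.9  86.8 148.4]
side uppost 41 lo [532.7  34.8 249. ] hi [608.1  49.1 260.3]
turn [0.08 0.04 0.04]
```

Emit:
{"api": "jog_arm", "payload": {"motion": [[0,0,0,0,0,6,8],[0,0,0,0,0,14,8],[0,0,0,0,0,18,8],[0,0,0,0,0,18,8],[0,0,0,0,0,18,8],[0,0,0,0,0,15,8],[0,0,0,0,0,10,8],[0,0,0,0,0,6,8],[0,0,0,0,0,2,8],[0,0,0,0,0,0,8]]}}

```text
t: 34.78
eef_pos: [542.7, 44.8, 231.2]
tcp_rot: [3.14, 0.001, 1.572]
ft_force: [-0.2, -0.4, -4.7]
opening: 0.145
grip_force: 30.0
```

Emit:
{"api": "jog_arm", "payload": {"motion": [[0,0,0,0,0,1,8],[0,0,0,0,0,1,8],[0,0,0,0,0,0.5,8],[0,0,0,0,0,0,8]]}}

```text
t: 35.28
eef_pos: [542.5, 44.8, 228.4]
tcp_rot: [3.14, 0.001, 1.572]
ft_force: [0.3, 0.7, -4.8]
opening: 0.144
grip_force: 30.0
```

Emit:
{"api": "jog_arm", "payload": {"motion": [[0,0,0,0,0,0.4,8],[0,0,0,0,0,0.4,8],[0,0,0,0,0,0.3,8],[0,0,0,0,0,0,8]]}}

```text
t: 35.78
eef_pos: [542.6, 44.9, 227.8]
tcp_rot: [3.14, 0.001, 1.572]
ft_force: [-0.4, 1.2, 5.3]
opening: 0.146
grip_force: 30.0
```

Contact. I'll release and lift clear straight up.

Emit:
{"api": "jog_arm", "payload": {"motion": [[0,0,0,0,0,0,14],[0,0,0,0,0,0,18],[0,0,0,0,0,0,26],[0,0,0,0,0,0,36],[0,0,0,0,0,0,36],[0,0,0,0,0,-10,36],[0,0,0,0,0,-30,36],[0,0,0,0,0,-40,36],[0,0,0,-20,0,-40,36],[0,0,0,-40,0,0,36]]}}

```text
t: 37.02
eef_pos: [542.9, -15.0, 351.2]
tcp_rot: [3.134, 0.001, 1.574]
ft_force: [0.4, 0.1, -1.4]
opening: 0.377
grip_force: 0.0
```

Emit:
{"api": "jog_arm", "payload": {"motion": [[0,0,0,-45,0,0,36],[0,0,0,-20,0,0,36],[0,0,0,0,0,0,36],[0,0,0,0,0,0,36]]}}

```text
t: 37.52
eef_pos: [542.5, -79.3, 347.5]
tcp_rot: [3.14, 0.0, 1.572]
ft_force: [-0.0, 0.5, -0.8]
opening: 0.381
grip_force: 0.0
```

```bash
python3 - <<'E'
from h import *
print(env.state()["eef_pos"].round(1))
for n in("wrist","side"):
    P=cloud(cam(n)); B=(P[...,0]>500)&(P[...,0]<640)&(abs(P[...,1]-45)<28)
    for lo,hi,nm,x0,x1 in((186,196,"top",500,580),(145,180,"uppost",500,580),(104,139,"dial",575,640),(76,90,"tip",580,640),(12,38,"foot",500,570),(64,75,"spindle",580,640)):
        q=P[B&(P[...,2]>lo)&(P[...,2]<hi)&(P[...,0]>x0)&(P[...,0]<x1)]
        if len(q)>10: print(n,nm,len(q),"lo",np.percentile(q,1,0).round(1),"hi",np.percentile(q,99,0).round(1))
    q=P[(abs(P[...,0]-605)<6)&(P[...,2]>66)&(P[...,2]<78)&(P[...,1]<135)&(P[...,1]>0)]
    h=np.histogram(q[:,1],np.arange(0,136,6)); print(h[0])
    q=P[(abs(P[...,0]-605)<6)&(P[...,2]>55)&(P[...,2]<66)&(P[...,1]<20)&(P[...,1]>-30)]; print("nose y",q[:,1].min() if len(q) else None)
E
```

```text
[542.5 -79.3 347.5]
wrist top 378 lo [536.9  36.8 187.9] hi [550.4  50.3 191.9]
wrist uppost 71 lo [537.1  36.6 145.3] hi [550.4  37.5 179.5]
wrist dial 977 lo [586.7  34.1 110.1] hi [622.1  72.6 138.3]
wrist foot 79 lo [516.6  20.7  14.6] hi [564.1  51.6  34.5]
wrist spindle 786 lo [590.2  17.2  64.2] hi [619.4  72.4  72.9]
[ 0  0  5 61 53 65 22  0  0  0 36 65 63  0  0  6 24 57 66 67 33  0]
nose y -6.732566350184315
side top 29 lo [532.9  35.5 186.3] hi [546.   54.5 193. ]
side uppost 92 lo [533.   35.2 146.3] hi [546.4  50.9 179.2]
side dial 203 lo [583.5  32.9 105.9] hi [619.1  52.1 138.5]
side tip 22 lo [582.5  36.8  78.7] hi [637.2  72.5  90. ]
side foot 193 lo [513.1  19.1  12.3] hi [566.6  70.7  37.8]
side spindle 133 lo [585.5  17.4  64.1] hi [617.2  71.7  74.5]
[0 0 7 9 6 4 6 5 5 2 2 0 0 0 2 0 1 0 0 0 0 0]
nose y -7.867632727540467
```

```bash
python3 -c "
from cell import env
print(env.job_done())"
```

```text
the job is handed in; nothing more can be done
None
```

I handed the job in at about 38 s: the spindle is seated against the end stop, and the gauge stands upright with its tip above the spindle's middle line (dial and spindle centres within about 1 mm in the last wrist-camera measurement), both released.

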